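# Shift the jar mill from second to third gear

### The job

The bench jar mill stands idle with its gear lever in second. With the fingertips, push the lever's ball knob out of second into neutral, across the H gate to the right, and forward (away from the robot) into third until it is fully home, then take the hand away. Only push the lever, gently: never grip it or force it, and leave the jar on the rollers and the loose things round the mill alone.

Things in the scene. Friction and masses are not known exactly. Their poses are not given: they have to be found in the camera images.
- jar_mill: The mill, fixed to the bench: grey gearbox casing 160 x 160 mm, 74 mm high, with a roller bed on its left (y 85 to 325 mm, 116 mm high with the jar). Origin on the bench surface under the gate's centre; x points forward, away from the robot (turned up to 0.25 rad), y left along the rollers, z up. Nothing on the casing but the lever rises above 92 mm.
- gate (a point): Centre of the flat aluminium gate plate, 104 (x) x 96 (y) mm, on its top face 90 mm above the bench; axes as the mill's. Its H: a cross channel along y at x = 0 (neutral, 16 mm wide) and two lanes along x at y = +15 and -15 mm (14 mm wide, closed at x = +25 and -25). Left lane: first forward, second back; right lane: third forward, fourth back. The tongues between the lanes have round noses.
- third_slot (a point): On the plate's top face, the point the stick's axis crosses when fully home in third: 20 mm forward, 15 mm right of the gate's centre. Three small black dots on the plate stand just forward of the slot (one, two and four dots at the others).
- shift_fore (a joint): Lever's tilt along the mill's x, rad, about a pivot 25 mm above the bench under the gate's centre; + is forward. 0 is neutral, about -0.30 fully home in second, about +0.30 fully home in third (in the right lane) or first (left lane). No spring: it stays where it is left; moving it takes about 2 N at the knob.
- shift_across (a joint): Lever's sideways tilt, rad, about the same pivot; + is to the right. About -0.23 is the left lane (first, second), about +0.23 the right lane (third, fourth), each with 0.03 of play either way; the ends of the cross channel stop it at about -0.26 and +0.26. No spring; about 2 N at the knob.
- knob (a point): Centre of the lever's black ball knob, 32 mm in diameter, 118 mm from the pivot on a steel stick 10 mm in diameter; 135 to 143 mm above the bench. Between the slots it moves 35 mm either way along the mill's x and 27 mm either way along its y.
- milling_jar: White jar with a steel lid, 64 mm in diameter and 150 mm long, 0.6 kg, lying loose along y in the hollow between the two rollers. Origin at its centre. Leave alone.
- lab_timer: Small white countdown timer, 62 x 72 x 17 mm, loose on the bench to the right of the gearbox. Origin under its centre. Leave alone.
- note_block: Block of yellow notes, 70 x 70 x 16 mm, loose on the bench in front of the gearbox. Origin under its centre. Leave alone.
- marker_black: Black and white marker pen, 135 mm long, 17 mm thick, loose on the bench in front of the rollers. Origin under its centre. Leave alone.

How it is judged:
By the outcome, as a careful person would: the job done as asked, in the order asked, and still so for the second after the job is handed in, with the robot touching nothing.
It also fails if it takes over 64 s, if anything falls off the work surface, if the arm or the gripper's body presses on something with over 40 N, if the wrist force passes 120 N, or if a joint passes its speed limit or range.

### The arm

A 6-joint arm with a two-finger parallel gripper is mounted at the origin on a cart in front of the work surface, level with it; the furniture and walls round the work are solid. World frame = base frame: x ahead of the robot, y to its left, z up, the work surface at z = 0. Lengths are in mm, angles in rad, forces in N, time in s.
With the tool pointing down it reaches from about 275 to 750 mm from the base axis. Payload 10.2 kg.
Tool frame: the origin (TCP) lies on the centre line of the jaws, within the pads' length; the fingertips stand env.tcp_to_tips ahead of it and the grasp point (between the pads) lies 2 mm behind it (env.tcp_to_tips is the distance from the TCP to the fingertips, in mm); z points along the fingers, y is the line along which they close (so a half turn about z gives the same grasp; the last joint's range is limited). The gripper opens to 88 mm and grips with 3 to 60 N. Pads are 18 mm wide; open, the fingers measure 123 mm over their backs; the gripper's body (75 mm by 187 mm) begins 45 mm behind the grasp point.
Start: joints at [-1.338, 0.313, 1.498, -0, 1.331, -0.223], TCP at [231.084, -471.415, 255.72] pointing down, gripper open.
Joint ranges: [-2.94, 2.94], [-0.97, 2.17], [0.19, 2.56], [-1.23, 4.37], [0.02, 3.11], [-2.88, 2.88]. Speed limits (rad/s): [2.39, 2.39, 3.01, 3.14, 3.14, 3.14].

### API

Orientations are given as a 3x3 rotation matrix whose columns are the frame's x, y, z axes.
In Python, from bench import env gives the robot as it stands. The module is installed in compiled form; this text tells all that it offers. Calls block until the motion is done:
- env.move_pose(position, orientation): joint-space move of the TCP to a pose.
- env.move_linear(position, v=150, attitude=None, until_force=None): straight line of the TCP; attitude=None keeps the orientation; v is the mean speed in mm/s. With until_force (N) it stops when the force on the tool has changed by that much, and returns True; else False.
- env.movej(angles): joint-space move.
- env.open_gripper() and env.grasp(f_grip=None): open the fingers fully, or close them until they stop; f_grip is the grip in N (None keeps the last).
- env.sleep(seconds).
- env.solve_ik(position, orientation): joint angles nearest the present ones, or None.
- env.capture(name): name is "side" or "top" or "wrist"; returns (picture, depth): 420x560x3 uint8, blue, green, red; 420x560 float32, mm along the optical axis (not along the pixel's ray), 0 where there is no reading.
- env.camera_model(name): a dict with "intrinsics" (3x3 intrinsics, pixels), "xyz" and "rotation" of the camera in the world; the wrist camera has in their place "T_tool_cam" (4x4, takes a point from camera to tool coordinates, whose origin is the TCP and whose axes are the flange's). Camera axes: x right, y down, z forward; pixel columns grow to the right and rows downward; lengths in mm; the calibration is good to about 2 mm. A picture is of the moment at which its call begins: read the wrist's pose just before it. camera_model takes no time and is no camera call.
A pose or a line that the arm cannot do raises env.MotionError and nothing moves.
- env.job_done(): hands the job in; it is judged then, once.
Trained networks look in the newest picture that a camera, given by its name, has taken for a name from the list of things; names that differ only in an ending like _2 or _b are one class to them, and where a whole thing is asked for, a point or a joint stands for the part that bears it (a point fixed in the world has none). Each returns a list of dicts, best first, with "conf" (0 to 1); they miss things now and then, are a little off and sometimes report something else, mostly with a low value. They report only what shows in the picture. A call takes as long as a camera call.
- env.cut_out(label, camera): "region" (420x560 bool, what is visible of it) and "box" ([centre column, centre row, width, height] in pixels, round what is visible of it).
Readings, each from a call of its own:
- env.current_time_s(): time.
- env.current_joints(): joint angles.
- env.current_dq(): joint speeds.
- env.current_tau(): joint torques, N m.
- env.current_tcp_pos(): TCP position.
- env.current_ee_rot(): TCP orientation.
- env.current_contact_force(): force on the tool from outside, world axes, zero at the start.
- env.current_ft_torque(): the same for the moment, N m.
- env.current_opening(): finger opening in mm.
- env.current_grasp_force(): force on a finger pad.
Only numpy, scipy, OpenCV 4.12 (cv2) and the standard library are available. Lean on these libraries where they do the work, as an engineer would, in place of code of your own. Each camera call takes 0.05 s, during which the arm holds its last target. There are 200 camera calls.

## Working session

There is one attempt and no reset: what is moved stays moved. The work goes in short steps, each a Python script; the robot and the scene stay as the last script left them, time stands still between calls to the robot, and variables do not carry over. Pictures are saved under pics/ and viewed, at most 10 in all, crops included, and the job is handed in when it is done.

```bash
mkdir -p pics
cat > h.py <<'E'
from bench import env
import numpy as np, cv2
def pts(cam, depth, region):
    m=env.camera_model(cam); K=np.array(m["intrinsics"])
    v,u=np.nonzero(region&(depth>0)); d=depth[v,u]
    p=np.stack([(u-K[0,2])/K[0,0]*d,(v-K[1,2])/K[1,1]*d,d],1)
    return p@np.array(m["rotation"]).T+np.array(m["xyz"]), u, v
E
python3 - <<'E'
from h import *
print(env.tcp_to_tips)
ims=[]
for c in("top","side"):
    im,d=env.capture(c); cv2.imwrite(f"pics/{c}0.png",im)
    print(c,np.round(env.camera_model(c)["xyz"]))
    for l in("knob","gate","jar_mill","milling_jar","lab_timer","note_block","marker_black"):
        for r in env.cut_out(l,c)[:2]:
            p,u,v=pts(c,d,r["region"])
            if len(p): print(l,round(r["conf"],2),np.round(r["box"]),np.round(np.median(p,0)),np.round(np.percentile(p,2,axis=0)),np.round(np.percentile(p,98,axis=0)))
E
```

```text
17.0
top [374.  45. 953.]
knob 0.65 [284. 205.  20.  13.] [475.  40. 147.] [460.  17.  75.] [496.  57. 154.]
knob 0.65 [276. 257.  32.  33.] [360.  51.  17.] [326.  17.   1.] [396.  86.  20.]
gate 0.77 [245. 188. 181. 106.] [506.  93.  68.] [414. -59.  19.] [625. 325.  99.]
jar_mill 0.63 [246. 191. 183. 101.] [505.  91.  69.] [416. -59.  24.] [622. 324.  94.]
milling_jar 0.92 [208. 174.  69.  40.] [538. 209. 112.] [501. 139.  85.] [579. 284. 118.]
lab_timer 0.91 [355. 210.  29.  30.] [ 483. -136.   16.] [ 452. -170.    5.] [ 512. -100.   19.]
note_block 0.57 [277. 255.  30.  32.] [360.  51.  17.] [327.  17.  13.] [393.  85.  20.]
marker_black 0.91 [210. 231.  50.  18.] [417. 211.  15.] [400. 155.  10.] [435. 274.  18.]
side [  3. 729. 466.]
knob 0.84 [284. 195.  12.  28.] [469.  49. 137.] [457.  31.  91.] [481.  58. 151.]
gate 0.72 [230. 250. 212. 137.] [487. 156.  51.] [404. -26.  12.] [604. 339. 113.]
gate 0.41 [252. 295.  63.  34.] [415. 221.  12.] [397. 155.   3.] [433. 279.  16.]
jar_mill 0.86 [231. 248. 210. 143.] [487. 157.  51.] [404. -28.  10.] [611. 339. 113.]
milling_jar 0.89 [196. 240.  89.  57.] [525. 235.  97.] [498. 149.  60.] [581. 290. 116.]
lab_timer 0.66 [334. 215.  16.   9.] [ 452. -155.   13.] [ 449. -164.    1.] [ 476. -144.   16.]
note_block 0.88 [329. 267.  56.  29.] [355.  62.  15.] [323.  19.  -0.] [396.  89.  17.]
note_block 0.67 [231. 252. 211. 135.] [487. 156.  51.] [404. -26.  12.] [605. 339. 112.]
marker_black 0.7 [252. 294.  63.  35.] [415. 223.  12.] [398. 157.   4.] [432. 279.  15.]
```

Run:
```python
from h import *
m=env.camera_model("wrist"); T=np.array(m["T_tool_cam"]); print(np.round(T,2), np.round(m["intrinsics"]))
print(np.round(env.current_ee_rot(),2))
R=np.array([[1,0,0],[0,-1,0],[0,0,-1.]])
# place camera over (505,20)
off=R@T[:3,3]; z=330
tgt=np.array([505,20,0])-np.array([off[0],off[1],0])+[0,0,z]
# correct for tilt of the optical axis
ax=R@T[:3,2]; cz=z+off[2]; tgt[:2]-=ax[:2]/-ax[2]*(cz-90); print(tgt)
env.move_linear(env.current_tcp_pos()+np.array([0,0,80.]))
for Rr in(R,):
    env.move_pose(tgt,Rr)
p=np.array(env.current_tcp_pos());Q=np.array(env.current_ee_rot())
im,d=env.capture("wrist")
W=np.eye(4);W[:3,:3]=Q;W[:3,3]=p;W=W@T
np.savez("w.npz",im=im,d=d,W=W,K=m["intrinsics"]); cv2.imwrite("pics/w0.png",im); print(p,env.current_time_s())
```

```text
[[   0.     -0.95   -0.32   84.27]
 [   1.      0.      0.      0.92]
 [  -0.     -0.32    0.95 -129.48]
 [   0.      0.      0.      1.  ]] [[350.   0. 281.]
 [  0. 350. 204.]
 [  0.   0.   1.]]
[[ 0.9   0.44  0.  ]
 [ 0.44 -0.9  -0.  ]
 [ 0.    0.   -1.  ]]
[547.30145564  21.20659147 330.        ]
[547.31916822  20.52094418 329.91023667] 3.6333
```

View pics/w0.png

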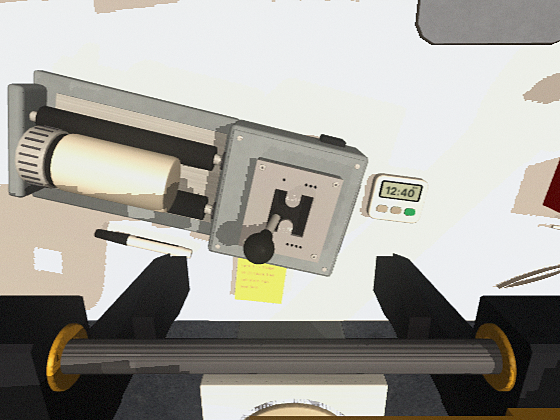

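View pics/top0.png

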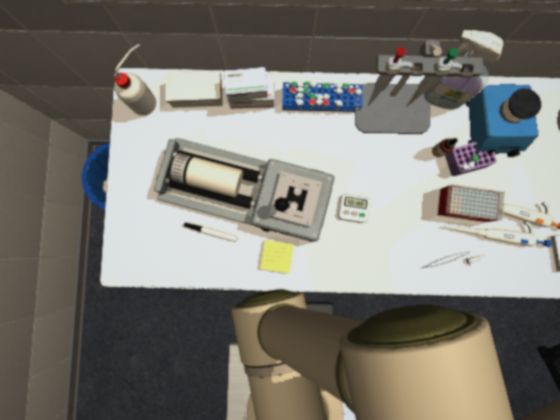

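The wrist view shows the gate plate centred near (294,208), the black knob at (259,246) with its stick running up to about (275,222), dots around the slots, and the notes at (260,280) near the front. The mill is turned slightly clockwise. Next I'll fit the plate by its height and brightness.

Run:
```python
from h import *
z=np.load("w.npz");im,d,W,K=z["im"],z["d"],z["W"],z["K"]
v,u=np.mgrid[:420,:560]
P=np.stack([(u-K[0,2])/K[0,0]*d,(v-K[1,2])/K[1,1]*d,d],-1)@W[:3,:3].T+W[:3,3]
box=np.zeros((420,560),bool);box[150:285,200:375]=1
for a,b in((68,80),(84,96)):
    print("z hist",a,np.median(P[...,2][box&(d>0)&(P[...,2]>a)&(P[...,2]<b)]))
plate=(box&(d>0)&(P[...,2]>83)&(P[...,2]<98)).astype(np.uint8)
n,l,s,c=cv2.connectedComponentsWithStats(cv2.morphologyEx(plate,cv2.MORPH_CLOSE,np.ones((3,3))))
i=1+s[1:,4].argmax(); q=P[(l==i)&(plate>0)]; 
print("plate",cv2.minAreaRect(q[:,:2].astype(np.float32)),np.median(q[:,2]))
case=box&(d>0)&(P[...,2]>66)&(P[...,2]<98)
n,l,s,c=cv2.connectedComponentsWithStats(cv2.morphologyEx(case.astype(np.uint8),cv2.MORPH_OPEN,np.ones((5,5))))
i=1+s[1:,4].argmax(); q=P[l==i]; print("case",cv2.minAreaRect(q[:,:2].astype(np.float32)))
k=(np.hypot(u-259,v-246)<25)&(d>0)&(P[...,2]>118); q=P[k]
from scipy.optimize import least_squares
r=least_squares(lambda x:np.linalg.norm(q-x,axis=1)-16,[*np.median(q[:,:2],0),138],loss="soft_l1"); print("knob",r.x,len(q),q[:,2].max())
# image rectified on z=90 plane
C=W[:3,3]; xs=np.arange(600,400,-.4); ys=np.arange(130,-90,-.4)
X,Y=np.meshgrid(xs,ys,indexing="ij"); G=np.stack([X,Y,np.full_like(X,90)],-1)
c=(G-C)@W[:3,:3]; mu=c[...,0]/c[...,2]*K[0,0]+K[0,2]; mv=c[...,1]/c[...,2]*K[1,1]+K[1,2]
cv2.imwrite("pics/rect.png",cv2.remap(im,mu.astype(np.float32),mv.astype(np.float32),cv2.INTER_LINEAR))
```

```text
z hist 68 74.38017637996614
z hist 84 90.39574674443844
plate ((493.6177062988281, 10.104537963867188), (96.09539794921875, 104.86624145507812), 76.41064453125) 90.3938343564152
case ((495.27154541015625, 14.867103576660156), (160.13084411621094, 158.90863037109375), 76.57193756103516)
knob [473.41989699  41.67844644 137.04067117] 818 154.62019435294178
```

View pics/rect.png

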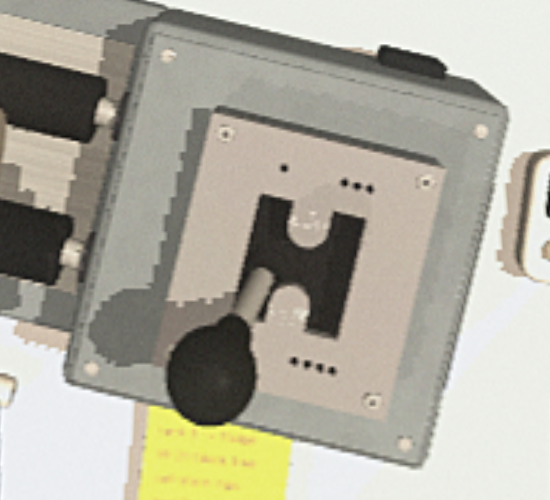

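The rectified view shows the plate square with 96 x 105 mm edges. The H is centred near pixel (305,265), about (494,8) in the world, and the three dots sit at (357,186) on the forward right. So the gate centre is (493.6,10.1) and the yaw is -0.237. The first push takes the lever from second to neutral.

```bash
cat >> h.py <<'E'
from scipy.optimize import least_squares
G0=np.array([493.6,10.1,0.]); A=-0.237
EX=np.array([np.cos(A),np.sin(A),0]); EY=np.array([-np.sin(A),np.cos(A),0])
RT=np.stack([EX,-EY,[0,0,-1.]],1)
def M(x,y,z): return G0+x*EX+y*EY+[0,0,z]
def inv(p): q=np.asarray(p)-G0; return np.round([q@EX,q@EY,q[2]],1)
ZP=144.; ZH=205.
def knob(name):
    """Knob centre in mill axes from all pixels of dark ball near the gate, side camera."""
    im,d=env.capture("side"); cv2.imwrite(f"pics/{name}.png",im[130:330,130:430].repeat(2,0).repeat(2,1))
    for r in env.cut_out("knob","side")[:1]:
        p,u,v=pts("side",d,r["region"]); p=p[p[:,2]>126]
        if len(p)<15: print("few",len(p)); continue
        s=least_squares(lambda x:np.linalg.norm(p-x,axis=1)-16,np.median(p,0)-[0,10,5],loss="soft_l1")
        print("knob side",inv(s.x),len(p),r["conf"])
def push(a,b,v=40,f=8):
    """lower at a, push along to b (mill x,y of the TCP)"""
    env.move_linear(M(*a,ZH)); env.move_linear(M(*a,ZP),v=100,until_force=8)
    print("down",inv(env.current_tcp_pos()))
    s=env.move_linear(M(*b,ZP),v=v,until_force=f)
    print("push",s,inv(env.current_tcp_pos()),np.round(env.current_contact_force(),1))
def leave(c):
    env.move_linear(M(*c,ZP),v=60); env.move_linear(M(*c,ZH)); print("t",env.current_time_s())
E
python3 - <<'E'
from h import *
z=np.load("w.npz");d,W,K=z["d"],z["W"],z["K"]
v,u=np.mgrid[:420,:560]
P=np.stack([(u-K[0,2])/K[0,0]*d,(v-K[1,2])/K[1,1]*d,d],-1)@W[:3,:3].T+W[:3,3]
q=P[(np.hypot(u-259,v-246)<25)&(d>0)&(P[...,2]>137)]
s=least_squares(lambda x:np.linalg.norm(q-x,axis=1)-16,[*np.median(q[:,:2],0),138],loss="soft_l1");print("knob wrist",inv(s.x),len(q))
knob("s0")
env.grasp(5); print(env.current_opening())
env.move_pose(M(-70,27,ZH),RT)
push((-70,27),(-25,27))
knob("s1")
E
```

```text
knob wrist [-27.2  26.  137.2] 745
knob side [-27.6  26.4 136.1] 189 0.64
0.4271952070528624
down [-69.7  27.1 144.5]
push False [-25.1  27.  144. ] [-1.3 -0.6  0.3]
knob side [ -1.5  26.3 138.9] 84 0.76
```

View pics/s1.png

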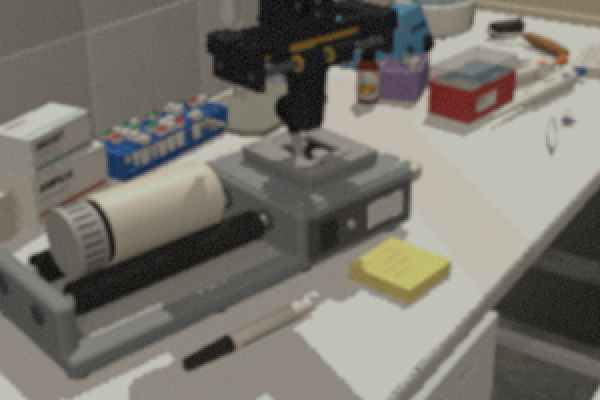

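The side crop shows the fingers behind the knob at (300,105) with the stick standing in the cross channel. The knob measures x≈-1.5 with nothing else disturbed, so the lever is in neutral. Next I'll push it across.

Run:
```python
from h import *
leave((-40,27))
push((-0.5,72),(-0.5,27-54+33.5-0.5+0.5))
env.current_time_s()
knob("s2")
leave((-0.5,30))
knob("s3")
p=np.array(env.current_tcp_pos())
```

```text
t 9.1
down [ -0.3  72.  144.6]
push False [ -0.6   6.6 143.9] [0.  0.5 0.2]
knob side [ -1.  -23.4 139.4] 142 0.72
t 13.3917
knob side [ -1.  -24.7 139.2] 185 0.64
```

View pics/s3.png

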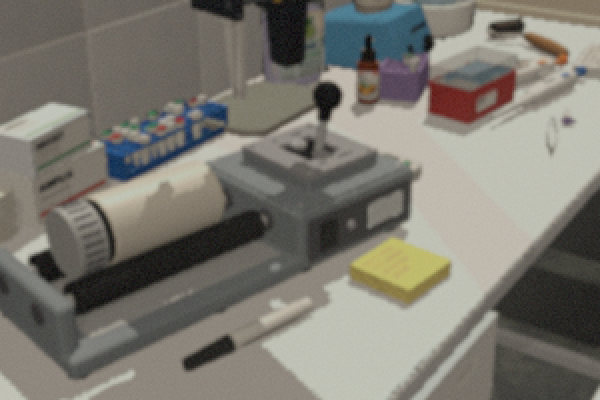

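The side crop shows the lever upright with the knob at (327,97), on the right side of neutral (y≈-24.7). I'll nudge it 2-3 mm further to centre it in the lane, then push forward until it stops.

Run:
```python
from h import *
push((-0.5,20),(-0.5,4),v=25,f=6)
leave((-0.5,20))
knob("s4")
env.move_linear(M(-45,-26.5,ZH))
push((-45,-26.5),(14,-26.5),v=25,f=9)
leave((-45,-26.5))
knob("s5")
```

```text
down [ -0.2  20.1 144.5]
push False [ -0.5   4.  144. ] [-0.1  0.9  0.1]
t 16.2667
knob side [ -0.9 -27.6 138.5] 173 0.53
down [-44.7 -26.5 144.5]
push True [  9.8 -26.4 143.1] [-3.   0.5  2.2]
t 21.6
knob side [ 33.8 -27.4 133.1] 160 0.86
```

View pics/s5.png

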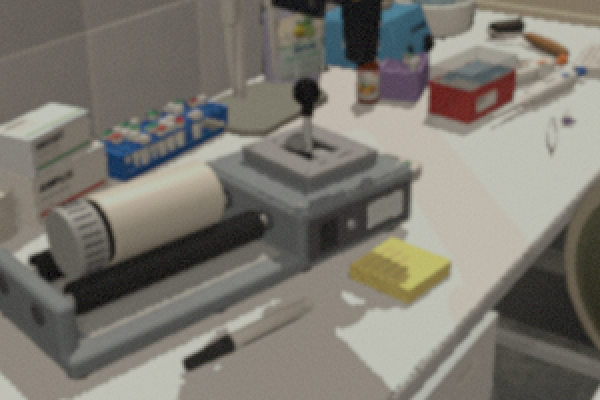

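The side crop shows the knob forward at (306,92). The push stopped on force at 9.8 mm, where 10 was expected for fully home. I'll make one slow confirming push, then back away, check from above and hand in.

Run:
```python
from h import *
push((-20,-26.5),(14,-26.5),v=15,f=10)
leave((-30,-26.5))
knob("s6")
env.move_linear(M(50,0,330))
T=np.array(env.camera_model("wrist")["T_tool_cam"]);K=np.array(env.camera_model("wrist")["intrinsics"])
W=np.eye(4);W[:3,:3]=env.current_ee_rot();W[:3,3]=env.current_tcp_pos();W=W@T
im,d=env.capture("wrist"); cv2.imwrite("pics/w1.png",im)
v,u=np.mgrid[:420,:560]
P=np.stack([(u-K[0,2])/K[0,0]*d,(v-K[1,2])/K[1,1]*d,d],-1)@W[:3,:3].T+W[:3,3]
m=(P-G0)@np.stack([EX,EY,[0,0,1]],1)
q=P[(d>0)&(abs(m[...,0])<70)&(abs(m[...,1])<60)&(P[...,2]>137)&(P[...,2]<165)]
s=least_squares(lambda x:np.linalg.norm(q-x,axis=1)-16,[*np.median(q[:,:2],0),138],loss="soft_l1");print("knob wrist",inv(s.x),len(q),env.current_time_s())
```

```text
down [-19.8 -26.5 144.5]
push True [  9.9 -26.5 143.4] [-2.7  0.2  2.3]
t 26.0333
knob side [ 34.  -27.6 133.2] 157 0.53
knob wrist [ 34.9 -28.1 134.4] 810 27.3417
```

View pics/w1.png

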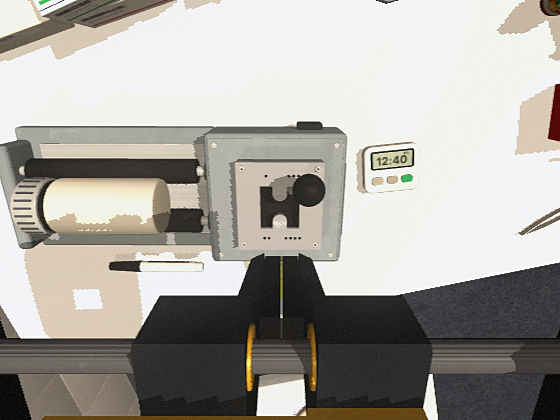

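The wrist view shows the knob at (308,190), forward right in the third slot, measured at x = 34.9 mm (35 is home). The jar, timer and pen look undisturbed and the hand is clear.

```bash
python3 -c "
from bench import env
print(env.job_done())"
```

```text
the job is handed in; nothing more can be done
None
```

The lever is fully home in third (knob measured 34.9 mm forward and 28 mm right of the gate's centre), pushed only with light fingertip contact; the hand is clear, the loose things look undisturbed, and the job was handed in at about 27 s.

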